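# Press a pedal board down in its spring-pin test jig

### The arm

A 6-joint arm with a two-finger parallel gripper is mounted at the origin on the work surface. World frame = base frame: x ahead of the robot, y to its left, z up, the work surface at z = 0. Lengths are in m, angles in rad, forces in N, time in s.
With the tool pointing down it reaches from about 0.275 to 0.725 m from the base axis. Payload 5.6 kg.
Tool frame: the origin (TCP) lies at the very end of the fingers, on their centre line; the grasp point (between the pads) lies 19 mm behind it; z points along the fingers, y is the direction in which the jaws open and shut (so a half turn about z gives the same grasp; the last joint's range is limited). The gripper opens to 85 mm and grips with 20 to 120 N. Pads are 22 mm wide; open, the fingers measure 114 mm over their backs; the gripper's body (76 mm by 85 mm) begins 54 mm behind the grasp point. The pads swing forward as they close: fully open they stand 13 mm farther back than shut.
Start: joints at [1.608, 0.255, 0.108, 0, -1.424, -0.285], TCP at [0.135, 0.533, 0.231] pointing down, gripper open.
Joint ranges: [-2.95, 2.95], [-1.21, 1.97], [-1.09, 1.5], [-2.87, 1.71], [-2.94, -0.07], [-3.05, 3.05]. Speed limits (rad/s): [2.57, 2.57, 3.14, 3.14, 3.14, 3.14].

### API

Orientations are given as a rotation vector (axis times angle).
In Python, from bench import arm, cams, job gives the robot as it stands. The module is installed in compiled form; this text tells all that it offers.
- The arm moves only by the tool drive_tool, never from a script. Its argument "rows" is a list that holds one entry, the list of rows, each a list of 7 numbers: the shift along the tool's x, y, z in mm, then the turn, a rotation vector about the tool's x, y, z in rad, then the closure, from 0 (fully open) to 1 (shut). In form: [[[tx, ty, tz, ax, ay, az, fingers], ...]]. A call has exactly 10 rows; each row shifts and turns the commanded pose from where the row before left it, along the tool's axes as they then stand; what a row does not reach is not made up. A row lasts 1/8 s, in which the tool goes at most 62.5 mm and 10.7 degrees, less where a joint would pass 70% of its speed; a pose out of reach is approached as far as the arm can. A call with a gripper value outside its range is refused whole. The fingers move at their own pace and stop on an object; the grip force is fixed at half the most. Time passes only in rows, so rows that do not move let the fingers close, or fill a call up. It gives the time, the measured TCP pose, the force and the opening at its end, in the units of the state.
- arm.get_obs(): the state, without advancing time (a new reading comes with each control period).
- cams.grab_frame(name): name is "side" or "top"; returns the picture (480x640x3 uint8, blue, green, red); there is no depth.
- cams.camera_params(name): a dict with "camera_matrix" (3x3 intrinsics, pixels), "k1" (the pictures are not rectified: a ray, as slopes to the right and down, at radius r is drawn at 1 + k1 r^2 times it, then the intrinsics apply), "cam_to_world" (4x4, takes a point from camera to world coordinates). Camera axes: x right, y down, z forward; pixel columns grow to the right and rows downward; lengths in m; the calibration is good to about 2 mm. A picture is of the moment at which its call begins. camera_params takes no time and is no camera call.
- job.sign_off(): hands the job in, once; it reports no verdict.
The state is a dict: "time_s": time; "q": joint angles; "qvel": joint speeds; "effort": joint torques, N m; "position": TCP position; "tool_rot": TCP orientation; "wrist_force": force on the tool from outside, world axes, zero at the start; "moment": the same for the moment, N m; "width": finger opening in m.
Only numpy, scipy, OpenCV 4.12 (cv2) and the standard library are available. Lean on these libraries where they do the work, as an engineer would, in place of code of your own. Each camera call takes 0.05 s, during which the arm holds its last target.

### The job

Test the pedal circuit board in the spring-pin jig: take the wide press block by its handle, set it squarely on the board and press until the sprung carrier is fully home on its stops and level, and keep it there for a good second. The board cracks above 30 N, so feel for the stops. Then let the carrier come all the way up again, stand the wide block back upright on the rubber mat, let go, and leave the other things where they are.

Things in the scene. Friction and masses are not known exactly. Their poses are not given: they have to be found in the camera images.
- jig: Spring-pin test jig, fixed: aluminium base 150 x 150 x 12 mm, on it a black square guide frame, 117 mm outside, 93 mm inside. Four sprung pins in it carry the carrier; four rigid steel posts under the carrier's corners are its stops. Origin: centre of the base's underside, z up, x and y along the sides.
- guide_mouth (a point): Centre of the guide frame's mouth, level with its rim, 54 mm above the jig's underside. The stops are adjustable and hidden: the carrier bottoms out 6 to 18 mm below rest, differently each time, and no pose tells where. The springs push back with some 3 N at first, 0.4 N more per mm, at most 10 N at 18 mm; on the stops the force rises steeply.
- carrier: Loose aluminium plate 90 x 90 x 8 mm, 120 g, in the guide frame with 1.5 mm play all round; green circuit board (70 x 70 x 2 mm, flat solder side up) fixed in its middle. Origin: centre of the plate's underside, z up; board top 10 mm above it. At rest the origin is 40 mm above the jig's underside (board 4 mm below the rim). It tips if pressed off centre.
- wide_block: The wide press block: flat white square foot 60 x 60 x 14 mm, upright square wooden handle 24 x 24 mm in the middle reaching 95 mm above the underside, 110 to 220 g. Origin: centre of the foot's underside, z up along the handle, x and y along the foot's and handle's sides.
- narrow_block: The narrow press block, not for this board: same handle, foot only 36 x 36 x 14 mm. Stands on the same mat, about 100 mm from the wide one, on either side of it. Origin: centre of the underside.
- mat: Flat black rubber mat 100 (x) x 210 (y) x 3 mm, fixed on the table; both blocks stand on it. Origin: centre of its underside, z up.
- pedal_a: Bystander: bare aluminium effects pedal 115 x 68 x 36 mm with three knobs 12 mm high. Origin: centre of the underside.
- pedal_b: Bystander: grey effects pedal 115 x 68 x 36 mm with three knobs 12 mm high. Origin: centre of the underside.
- mug: Bystander: white mug, 76 mm across, 90 mm high. Origin: centre of the underside.
- screwdriver: Bystander: screwdriver 170 mm long lying on the table.
- solder_reel: Bystander: grey reel, 54 mm across, 40 mm high. Origin: centre of the underside.
- pot_knob: Bystander: small black knob, 18 mm across, 15 mm high, between the jig and the mat. Origin: centre of the underside.

How it is judged:
By the outcome, as a careful person would: the job done as asked, in the order asked, and still so for the second after the job is handed in, with the robot touching nothing.
It also fails if it takes over 64 s, if anything falls off the work surface, if the arm or the gripper's body presses on something with over 40 N, if the wrist force passes 120 N, or if a joint passes its speed limit or range.

## Working session

There is one attempt and no reset: what is moved stays moved. The work goes in short steps, Python scripts to look and compute and a tool call to move; the robot and the scene stay as the last step left them, time stands still between calls to the robot, and variables do not carry over. Pictures are saved under pics/ and viewed, and the job is handed in when it is done.

Besides the shell and the picture viewer there is one more tool, called after ">>>" in YAML: its name, and indented under it one key for each argument. drive_tool: Moves the arm, as the interface text tells. Its arguments: {"type":"object","properties":{"rows":{"type":"array"}},"required":["rows"]}

```bash
mkdir -p pics; cat > h.py <<'E'
import numpy as np, cv2
from bench import arm, cams, job
def ray(name,u,v):
    p=cams.camera_params(name);K=np.array(p["camera_matrix"]);T=np.array(p["cam_to_world"]);k=p["k1"]
    x=cv2.undistortPoints(np.array([[[u,v]]],float),K,np.array([k,0,0,0,0.]))[0,0]
    d=T[:3,:3]@np.array([x[0],x[1],1]);return T[:3,3],d/np.linalg.norm(d)
def onz(name,u,v,z):
    o,d=ray(name,u,v);return o+d*(z-o[2])/d[2]
def proj(name,P):
    p=cams.camera_params(name);K=np.array(p["camera_matrix"]);T=np.linalg.inv(np.array(p["cam_to_world"]));k=p["k1"]
    c=T[:3,:3]@np.array(P,float)+T[:3,3];s=c[:2]/c[2];s=s*(1+k*(s@s));return K[0,0]*s[0]+K[0,2],K[1,1]*s[1]+K[1,2]
E
python3 - <<'E'
from h import *
o=arm.get_obs()
for k,v in o.items(): print(k,np.round(v,4))
for n in("top","side"):
    cv2.imwrite(f"pics/{n}0.png",cams.grab_frame(n)); p=cams.camera_params(n);print(n,p["k1"],np.round(p["camera_matrix"],1).tolist(),np.round(p["cam_to_world"],3).tolist())
E
```

```text
time_s 0.0
q [ 1.6076e+00  2.5580e-01  1.0700e-01 -4.0000e-04 -1.4239e+00 -2.8460e-01]
qvel [-0.0006 -0.0004  0.0002 -0.0002 -0.0025 -0.001 ]
effort [ 1.00000e-04 -3.86626e+01  2.37936e+01  5.36520e+00 -6.20000e-03
 -0.00000e+00]
position [0.1347 0.5327 0.2304]
tool_rot [ 3.1156e+00 -3.8810e-01 -2.0000e-04]
wrist_force [ 0.0497  0.6154 -1.0187]
moment [-0.0364 -0.0044  0.0122]
width 0.0858
top -0.18695919104681666 [[618.5, 0.0, 323.0], [0.0, 618.5, 238.8], [0.0, 0.0, 1.0]] [[0.021, -0.982, 0.186, 0.336], [-1.0, -0.018, 0.02, 0.012], [-0.016, -0.186, -0.982, 1.221], [0.0, 0.0, 0.0, 1.0]]
side 0.019683101165336492 [[618.9, 0.0, 317.5], [0.0, 618.9, 235.7], [0.0, 0.0, 1.0]] [[-0.875, -0.358, 0.326, 0.208], [-0.484, 0.655, -0.58, 0.66], [-0.005, -0.666, -0.746, 0.885], [0.0, 0.0, 0.0, 1.0]]
```

View pics/top0.png

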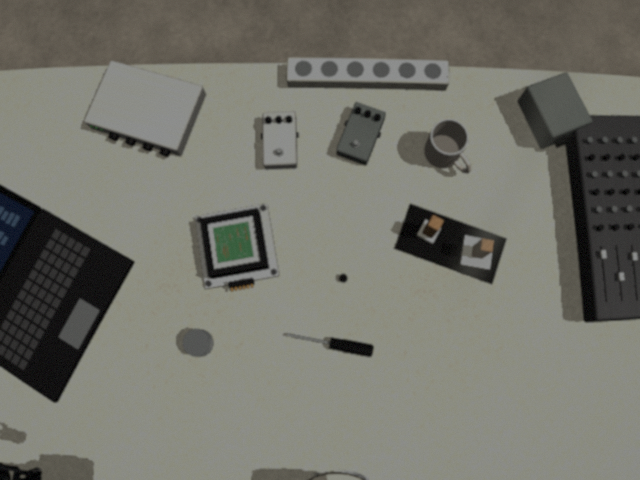

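View pics/side0.png

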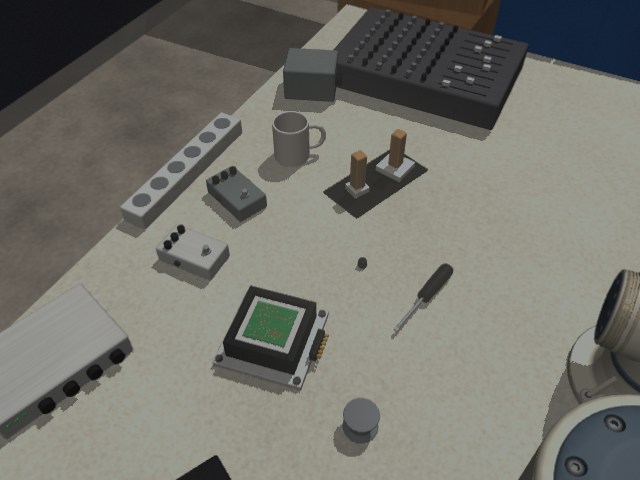

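The top view shows the jig at about (238,243), the narrow block at (430,230), the wide block at (478,253) and the pot knob at (342,278). In the side view the jig is at (270,330) and the wide block at (397,155). Next I'll zoom in and measure.

```bash
python3 - <<'E'
from h import *
t=cv2.imread("pics/top0.png");s=cv2.imread("pics/side0.png")
a=cv2.resize(t[195:295,385:515],None,fx=6,fy=6,interpolation=cv2.INTER_CUBIC)
b=cv2.resize(s[115:225,315:435],None,fx=5,fy=5,interpolation=cv2.INTER_CUBIC)
c=cv2.resize(t[195:295,185:285],None,fx=6,fy=6,interpolation=cv2.INTER_CUBIC)
d=cv2.resize(s[275:395,205:335],None,fx=5,fy=5,interpolation=cv2.INTER_CUBIC)
for n,i in zip("abcd",(a,b,c,d)): cv2.imwrite(f"pics/z{n}.png",i)
def rects(im,lo,hi,name,amin,roi):
    h=cv2.cvtColor(im,cv2.COLOR_BGR2HSV);m=cv2.inRange(h,lo,hi)
    k=np.zeros_like(m);x0,y0,x1,y1=roi;k[y0:y1,x0:x1]=m[y0:y1,x0:x1]
    for q in cv2.findContours(k,0,2)[0]:
        if cv2.contourArea(q)>amin:
            r=cv2.minAreaRect(q);print(name,cv2.contourArea(q),np.round(r[0],1),np.round(r[1],1),np.round(cv2.boxPoints(r),1).tolist())
rects(t,(40,80,40),(90,255,255),"board top",200,(185,195,285,295))
rects(s,(40,80,40),(90,255,255),"board side",200,(205,275,335,395))
rects(t,(5,80,60),(25,255,255),"wood top",20,(385,195,515,295))
rects(s,(5,80,60),(25,255,255),"wood side",20,(315,115,435,225))
rects(t,(0,0,0),(180,255,50),"mat top",200,(385,195,515,295))
rects(t,(0,0,0),(180,255,50),"frame top",200,(185,195,285,295))
rects(s,(0,0,0),(180,255,60),"frame side",200,(205,275,335,395))
E
```

```text
board top 974.0 [232.6 242. ] [33.  33.7] [[213.1999969482422, 228.5], [246.5, 222.89999389648438], [251.89999389648438, 255.5], [218.6999969482422, 261.1000061035156]]
board side 1477.5 [269.8 323.2] [46.2 37.8] [[242.39999389648438, 335.0], [252.8000030517578, 298.70001220703125], [297.20001220703125, 311.29998779296875], [286.79998779296875, 347.70001220703125]]
wood top 120.0 [487.  244.9] [12.1 11.9] [[479.70001220703125, 249.1999969482422], [482.6000061035156, 237.60000610351562], [494.3999938964844, 240.60000610351562], [491.5, 252.10000610351562]]
wood top 146.5 [435.3 222.4] [13.4 13. ] [[426.3999938964844, 225.1999969482422], [432.20001220703125, 213.60000610351562], [444.20001220703125, 219.60000610351562], [438.3999938964844, 231.1999969482422]]
wood side 389.0 [358.  169.5] [15.  37.3] [[349.5, 187.6999969482422], [351.5, 150.5], [366.5, 151.3000030517578], [364.5, 188.5]]
wood side 358.0 [396.3 147.9] [13.3 37.8] [[386.5, 165.39999389648438], [393.0, 128.10000610351562], [406.1000061035156, 130.39999389648438], [399.70001220703125, 167.60000610351562]]
mat top 348.5 [48
[... 217 characters left out ...]
[74.9 46.4] [[394.0, 247.60000610351562], [409.8999938964844, 204.10000610351562], [480.29998779296875, 229.6999969482422], [464.5, 273.29998779296875]]
frame top 3496.0 [232.7 243.2] [60.8 61.2] [[197.5, 218.1999969482422], [257.8999938964844, 208.1999969482422], [267.8999938964844, 268.20001220703125], [207.5, 278.20001220703125]]
frame side 206.5 [316.5 344.7] [ 8.7 31.3] [[307.1000061035156, 358.0], [317.70001220703125, 328.5], [325.8999938964844, 331.3999938964844], [315.29998779296875, 360.8999938964844]]
frame side 5437.5 [269.3 328.6] [82.1 75.1] [[219.5, 353.3999938964844], [240.10000610351562, 281.20001220703125], [319.1000061035156, 303.70001220703125], [298.3999938964844, 376.0]]
```

View pics/za.png

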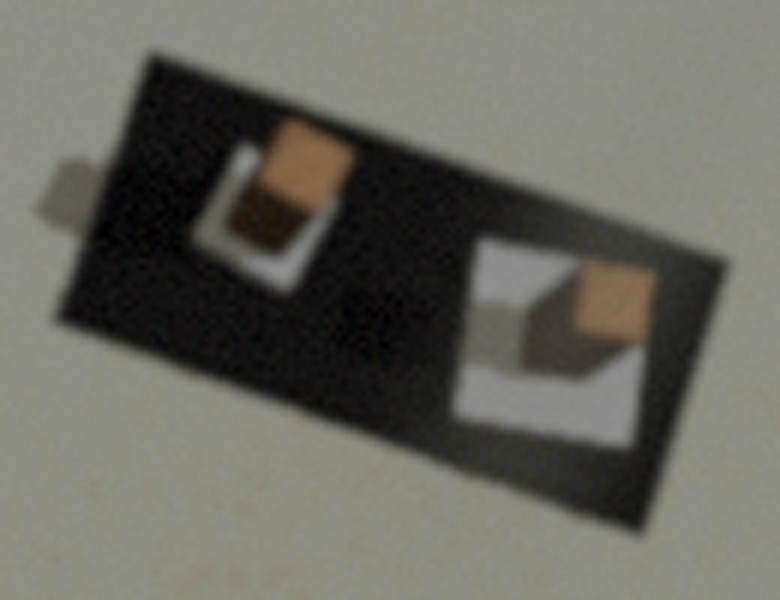

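View pics/zb.png

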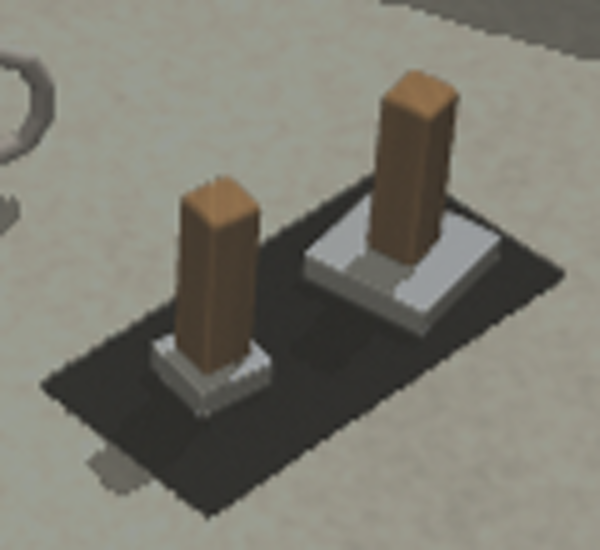

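View pics/zc.png

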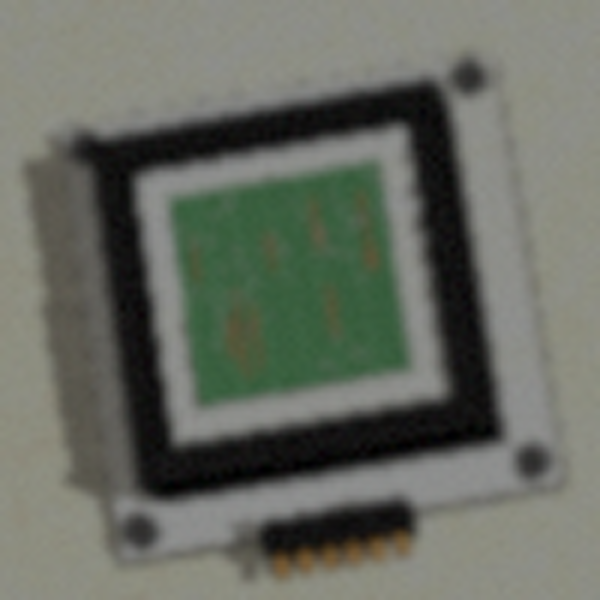

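View pics/zd.png

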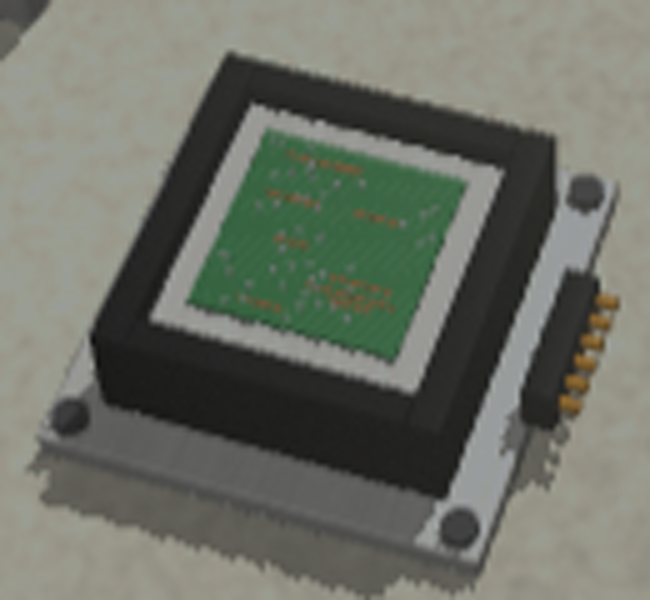

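```bash
cat > m1.py <<'E'
from h import *
def pts(n,z,off,s,h):
    return np.array([onz(n,(u+.5)/s-.5+off[0],(v+.5)/s-.5+off[1],h) for u,v in z])
def rep(l,P):
    c=P.mean(0);e=np.roll(P,-1,0)-P
    print(l,"c",np.round(c[:2]*1000,1),"len",np.round(np.linalg.norm(e[:,:2],axis=1)*1000,1),"ang",np.round(np.degrees(np.arctan2(e[:,1],e[:,0]))%90,1))
ta=(385,195);sb=(315,115);tc=(185,195);sd=(205,275)
rep("handle top",pts("top",[(583,262),(657,268),(648,340),(574,332)],ta,6,.098))
rep("handle side",pts("side",[(415,70),(382,100),(427,117),(459,95)],sb,5,.098))
P=pts("top",[(478,238),(453,415),(632,445)],ta,6,.017);rep("foot top",np.vstack([P,P[0]+P[2]-P[1]]))
P=pts("side",[(305,257),(423,320),(500,238)],sb,5,.017);rep("foot side",np.vstack([P,P[0]+P[2]-P[1]]))
rep("narrow h top",pts("top",[(292,120),(355,155),(328,210),(262,180)],ta,6,.098))
rep("narrow h side",pts("side",[(222,178),(182,200),(215,225),(260,207)],sb,5,.098))
rep("mat top",pts("top",[(150,53),(57,320),(640,535),(730,260)],ta,6,.003))
rep("mat side",pts("side",[(42,384),(210,517),(565,273),(378,170)],sb,5,.003))
rep("board top",pts("top",[(172,195),(380,163),(411,370),(197,407)],tc,6,.050))
rep("board side",pts("side",[(265,130),(468,183),(395,362),(188,303)],sd,5,.050))
rep("frame top",pts("top",[(92,150),(437,82),(500,437),(150,493)],tc,6,.054))
rep("frame side",pts("side",[(230,53),(555,137),(430,428),(95,340)],sd,5,.054))
rep("carr top",pts("top",[(133,178),(408,125),(450,397),(173,443)],tc,6,.048))
rep("carr side",pts("side",[(250,103),(503,170),(415,394),(150,322)],sd,5,.048))
rep("base top",pts("top",[(60,130),(490,60),(565,485),(125,560)],tc,6,.012))
print("knob",onz("top",342,278,.008),onz("side",362,264,.008))
E
python3 m1.py
```

```text
handle top c [ 543.  -271.7] len [23.5 23.  23.5 22.4] ang [86.4 81.2 84.8 81.2]
handle side c [ 541.2 -267.8] len [23.9 20.  19.4 22.7] ang [80.9 86.8 73.2 74.4]
foot top c [ 543.8 -271.2] len [60.4 60.7 60.4 60.7] ang [80.9 81.3 80.9 81.3]
foot side c [ 541.3 -268.2] len [59.9 62.  59.9 62. ] ang [78.8 82.7 78.8 82.7]
narrow h top c [ 583.7 -176. ] len [22.4 19.7 22.5 21.6] ang [61.2 63.6 66.1 63.4]
narrow h side c [ 582.7 -171.6] len [20.5 18.9 20.5 22. ] ang [67.8 68.7 59.1 67.9]
mat top c [ 562.4 -220.6] len [ 97.5 207.5  99.7 208.8] ang [71.  70.5 70.3 71.1]
mat side c [ 561.7 -216.3] len [ 99.4 209.5  99.5 198.2] ang [70.1 71.1 76.6 71. ]
board top c [548.6 209.6] len [68.8 69.  70.2 70.4] ang [ 9.8 10.9 11.   9.7]
board side c [547.5 211.7] len [70.9 70.5 69.7 69.8] ang [11.4 11.4 10.8 12.3]
frame top c [546.1 207.5] len [114.8 118.4 113.7 114.6] ang [12.2 12.2 10.4 12.8]
frame side c [547.9 211.2] len [114.7 114.7 110.  116.8] ang [11.2  9.7 12.3 12. ]
carr top c [548.5 209.7] len [91.7 90.8 90.7 88.7] ang [12.  11.  10.7 11.7]
carr side c [547.8 211.1] len [89.2 87.9 88.5 88.9] ang [11.  11.7 11.7 12.1]
base top c [547.8 209.3] len [147.7 146.4 147.9 148.2] ang [10.3 11.9 11.  11.8]
knob [ 0.48757649 -0.00318481  0.008     ] [ 4.85903796e-01 -1.18526727e-04  8.00000000e-03]
```

>>> drive_tool:
  rows:
    - [[29.6,33.9,0,0,0,0,0],[29.6,33.9,0,0,0,0,0],[29.6,33.9,0,0,0,0,0],[29.6,33.9,0,0,0,0,0],[29.6,33.9,0,0,0,0,0],[29.6,33.9,0,0,0,0,0],[29.6,33.9,0,0,0,0,0],[29.6,33.9,0,0,0,0,0],[29.6,33.9,0,0,0,0,0],[29.6,33.9,0,0,0,0,0]]

```text
time_s: 1.35
position: [0.3388, 0.1305, 0.2311]
tool_rot: [-3.117, 0.388, 0.0]
wrist_force: [0.9, 0.4, -0.3]
width: 0.0854
```

```bash
cat >> h.py <<'E'
from scipy.spatial.transform import Rotation as R
def need(x,y,z,phi):
    o=arm.get_obs();p=np.array(o["position"])*1000;r=R.from_rotvec(o["tool_rot"])
    f=np.radians(phi);t=R.from_matrix(np.array([[np.cos(f),np.sin(f),0],[np.sin(f),-np.cos(f),0],[0,0,-1]]))
    d=r.inv().apply(np.array([x,y,z])-p);dr=(r.inv()*t).as_rotvec()
    m=r.as_matrix();print("t",round(o["time_s"],2),"pos",np.round(p,1),"phi",round(np.degrees(np.arctan2(m[1,0],m[0,0])),2),"zax",np.round(m[:,2],4),"q",np.round(o["q"],2),"F",np.round(o["wrist_force"],2),"M",np.round(o["moment"],3),"w",round(o["width"]*1000,1))
    print("need shift(mm, present tool axes)",np.round(d,1),"turn",np.round(dr,4))
E
python3 -c "
from h import *
need(542.5,-269.5,230,-8.8)"
```

```text
t 1.35 pos [338.8 130.5 231.1] phi -14.17 zax [-1.e-04  1.e-04 -1.e+00] q [ 0.81 -0.13 -0.31 -0.   -1.39  0.52] F [ 0.93  0.45 -0.29] M [ 0.076 -0.083 -0.   ] w 85.4
need shift(mm, present tool axes) [295.4 337.9   1.1] turn [-0.0001  0.0002 -0.0938]
```

>>> drive_tool:
  rows:
    - [[36.9,42.2,0,0,0,0,0],[36.9,42.2,0,0,0,0,0],[36.9,42.2,0,0,0,0,0],[36.9,42.2,0,0,0,0,0],[36.9,42.2,0,0,0,0,0],[36.9,42.2,0,0,0,0,0],[36.9,42.2,0,0,0,0,0],[36.9,42.2,0,0,0,0,0],[0,0,40,0,0,-0.094,0],[0,0,30,0,0,0,0]]

```text
time_s: 2.6
position: [0.5415, -0.2682, 0.1586]
tool_rot: [-3.131, 0.242, 0.004]
wrist_force: [-0.3, 0.5, -0.8]
width: 0.0855
```

```bash
python3 -c "
from h import *
for n in('top','side'): cv2.imwrite(f'pics/{n}1.png',cams.grab_frame(n))
need(542.5,-269.5,55,-8.8)
t=cv2.imread('pics/top1.png');s=cv2.imread('pics/side1.png')
cv2.imwrite('pics/c1.png',np.hstack([cv2.resize(t[170:300,400:530],(400,400)),cv2.resize(s[60:230,310:480],(400,400))]))
"
```

```text
t 2.7 pos [ 539.6 -266.9  156.8] phi -8.87 zax [-0.0082  0.0033 -1.    ] q [-0.2   0.39  0.12 -0.   -1.3   1.62] F [ 0.19 -0.12 -0.25] M [-0.001  0.012 -0.022] w 85.5
need shift(mm, present tool axes) [  4.1   2.3 101.7] turn [-0.002   0.0086 -0.0012]
```

View pics/c1.png

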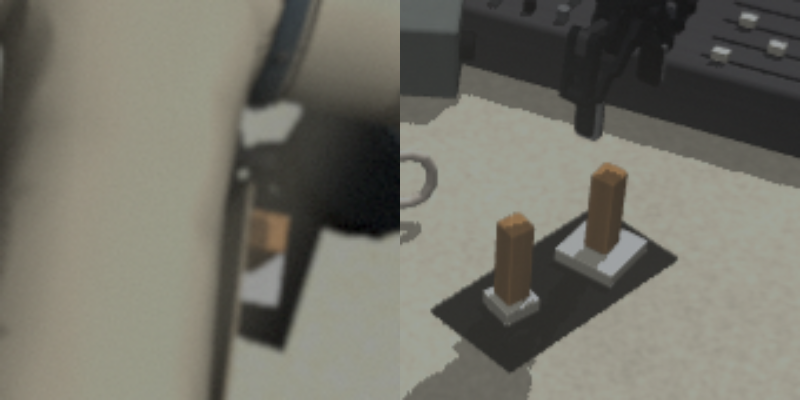

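The side crop shows the open fingers straddling the line above the wide block's handle, at about (610,130) in the crop. In the top view the arm hides most of it. I'll let the arm settle before the descent.

>>> drive_tool:
  rows:
    - [[0,0,10,0,0,0,0],[0,0,10,0,0,0,0],[0,0,10,0,0,0,0],[0,0,0,0,0,0,0],[0,0,0,0,0,0,0],[0,0,0,0,0,0,0],[0,0,0,0,0,0,0],[0,0,0,0,0,0,0],[0,0,0,0,0,0,0],[0,0,0,0,0,0,0]]

```text
time_s: 3.95
position: [0.5421, -0.2677, 0.1313]
tool_rot: [3.132, -0.241, 0.0]
wrist_force: [-0.3, 0.2, -1.4]
width: 0.0852
```

```bash
python3 -c "
from h import *
need(542.5,-269.5,52,-8.8)
s=cams.grab_frame('side')
cv2.imwrite('pics/c2.png',cv2.resize(s[60:230,310:480],(600,600)))
need(542.5,-269.5,52,-8.8)
"
```

```text
t 3.95 pos [ 542.1 -267.7  131.3] phi -8.81 zax [ 0. -0. -1.] q [-0.2   0.41  0.07  0.   -1.23  1.62] F [-0.28  0.21 -1.41] M [-0.016 -0.001 -0.011] w 85.2
need shift(mm, present tool axes) [ 0.7  1.7 79.3] turn [ 0.     -0.     -0.0002]
t 4.0 pos [ 542.1 -267.7  131.3] phi -8.81 zax [-0.  0. -1.] q [-0.2   0.41  0.07  0.   -1.23  1.62] F [-0.33  0.48  0.06] M [ 0.005 -0.029  0.005] w 85.4
need shift(mm, present tool axes) [ 0.7  1.7 79.3] turn [-0.      0.     -0.0002]
```

View pics/c2.png

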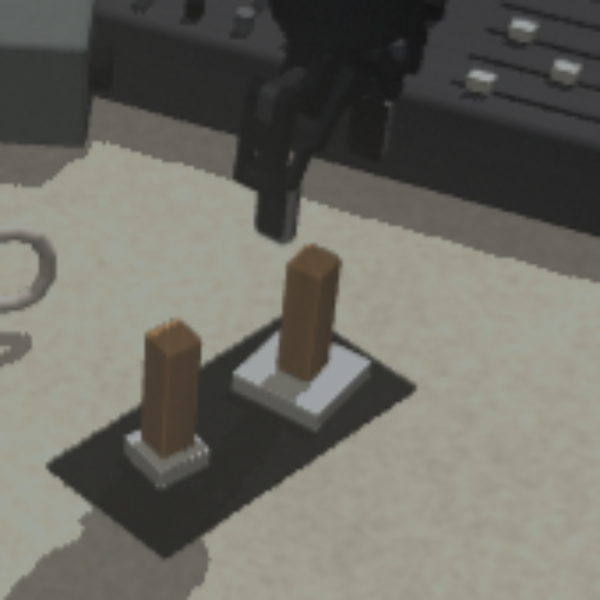

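Both fingers stand clear on either side of the handle top, at (315,258) in the crop. I'll descend and then close.

>>> drive_tool:
  rows:
    - [[0.7,1.7,20,0,0,0,0],[0,0,20,0,0,0,0],[0,0,20,0,0,0,0],[0,0,15,0,0,0,0],[0,0,8,0,0,0,0],[0,0,0,0,0,0,0],[0,0,0,0,0,0,0],[0,0,0,0,0,0,0.3],[0,0,0,0,0,0,0.5],[0,0,0,0,0,0,0.6]]

```text
time_s: 5.25
position: [0.5426, -0.2696, 0.0485]
tool_rot: [3.132, -0.241, 0.0]
wrist_force: [-0.4, 0.1, -0.3]
width: 0.0342
```

>>> drive_tool:
  rows:
    - [[0,0,0,0,0,0,0.7],[0,0,0,0,0,0,0.8],[0,0,0,0,0,0,0.9],[0,0,0,0,0,0,1],[0,0,0,0,0,0,1],[0,0,0,0,0,0,1],[0,0,0,0,0,0,1],[0,0,0,0,0,0,1],[0,0,0,0,0,0,1],[0,0,0,0,0,0,1]]

```text
time_s: 6.5
position: [0.5426, -0.2697, 0.0485]
tool_rot: [3.132, -0.241, 0.0]
wrist_force: [-0.2, -2.2, 2.6]
width: 0.0235
```

```bash
python3 -c "
from h import *
need(542.5,-269.5,48,-8.8)
s=cams.grab_frame('side')
cv2.imwrite('pics/c3.png',cv2.resize(s[60:230,310:480],(600,600)))
need(542.5,-269.5,48,-8.8)
"
```

```text
t 6.5 pos [ 542.6 -269.7   48.5] phi -8.81 zax [ 2.e-04 -3.e-04 -1.e+00] q [-0.2   0.48 -0.05  0.   -1.05  1.62] F [-0.19 -2.19  2.63] M [-0.72   0.22   0.015] w 23.5
need shift(mm, present tool axes) [-0.1 -0.2  0.5] turn [ 0.0003 -0.0003 -0.0002]
t 6.55 pos [ 542.6 -269.7   48.4] phi -8.81 zax [ 2.e-04 -3.e-04 -1.e+00] q [-0.2   0.48 -0.05  0.   -1.05  1.62] F [ 0.23 -2.44  3.97] M [-0.743  0.234 -0.017] w 23.4
need shift(mm, present tool axes) [-0.1 -0.1  0.4] turn [ 0.0002 -0.0002 -0.0001]
```

View pics/c3.png

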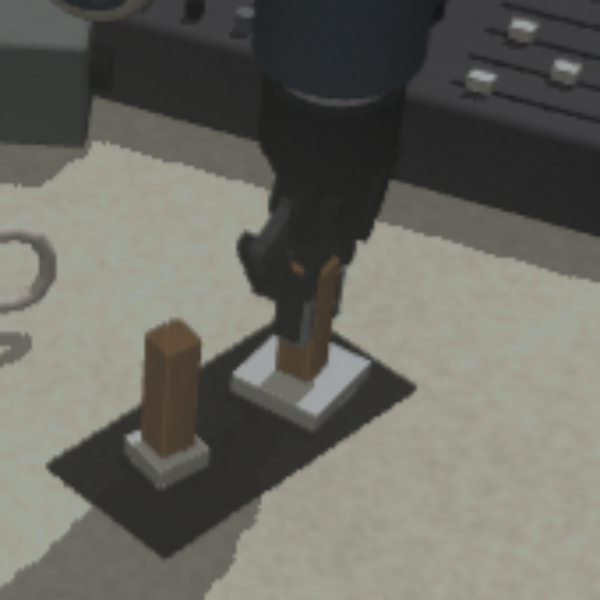

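The side picture shows the pads closed on the wide block's handle at about (305,310), with the foot still flat on the mat. I'll lift straight up.

>>> drive_tool:
  rows:
    - [[0,0,-3,0,0,0,1],[0,0,-6,0,0,0,1],[0,0,-12,0,0,0,1],[0,0,-20,0,0,0,1],[0,0,-25,0,0,0,1],[0,0,-25,0,0,0,1],[0,0,-25,0,0,0,1],[0,0,-14,0,0,0,1],[0,0,0,0,0,0,1],[0,0,0,0,0,0,1]]

```text
time_s: 7.8
position: [0.542, -0.2692, 0.1771]
tool_rot: [-3.131, 0.242, 0.003]
wrist_force: [0.1, 0.0, -1.1]
width: 0.0234
```

```bash
python3 -c "
from h import *
need(548,210.5,178,11.2)
s=cams.grab_frame('side')
cv2.imwrite('pics/c4.png',cv2.resize(s[20:230,270:480],(600,600)))
need(548,210.5,178,11.2)
"
```

```text
t 7.8 pos [ 542.  -269.2  177.1] phi -8.82 zax [-0.0018  0.001  -1.    ] q [-0.2   0.39  0.16 -0.   -1.34  1.62] F [ 0.12  0.01 -1.15] M [-0.031  0.016 -0.033] w 23.4
need shift(mm, present tool axes) [-6.760e+01 -4.749e+02 -4.000e-01] turn [-0.0011  0.0018 -0.3494]
t 7.85 pos [ 541.9 -269.2  176.9] phi -8.82 zax [-0.0023  0.001  -1.    ] q [-0.2   0.39  0.15 -0.   -1.34  1.62] F [-0.43  0.65 -1.81] M [-0.007  0.04   0.032] w 23.2
need shift(mm, present tool axes) [ -67.5 -475.    -0.6] turn [-0.0011  0.0023 -0.3494]
```

View pics/c4.png

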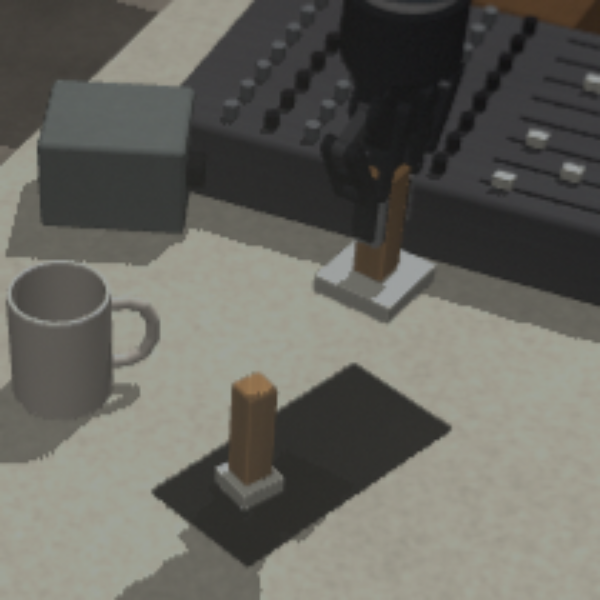

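The block hangs level in the gripper, with its foot at about (375,280). Next I carry it to the jig.

>>> drive_tool:
  rows:
    - [[-2.9,-20,0,0,0,0,1],[-5.7,-40,0,0,0,0,1],[-7.5,-52,0,0,0,0,1],[-8,-56,0,0,0,0,1],[-8,-56,0,0,0,0,1],[-8,-56,0,0,0,0,1],[-8,-56,0,0,0,0,1],[-8,-56,0,0,0,0,1],[-6.9,-48,0,0,0,0,1],[-5,-35,0,0,0,0,1]]

```text
time_s: 9.1
position: [0.5468, 0.2131, 0.1776]
tool_rot: [3.132, -0.238, -0.002]
wrist_force: [0.5, -0.4, -2.0]
width: 0.0229
```

>>> drive_tool:
  rows:
    - [[0,0,0,0,0,-0.07,1],[0,0,5,0,0,-0.07,1],[0,0,15,0,0,-0.07,1],[0,0,15,0,0,-0.07,1],[0,0,5,0,0,-0.069,1],[0,0,0,0,0,0,1],[0,0,0,0,0,0,1],[0,0,0,0,0,0,1],[0,0,0,0,0,0,1],[0,0,0,0,0,0,1]]

```text
time_s: 10.35
position: [0.5481, 0.2103, 0.1384]
tool_rot: [-3.127, -0.306, -0.0]
wrist_force: [0.6, 0.1, -0.8]
width: 0.0232
```

```bash
python3 -c "
from h import *
need(548,210.5,100,11.2)
s=cams.grab_frame('side');t=cams.grab_frame('top')
cv2.imwrite('pics/side2.png',s);cv2.imwrite('pics/top2.png',t)
cv2.imwrite('pics/c5.png',np.hstack([cv2.resize(s[220:390,190:360],(400,400),interpolation=cv2.INTER_CUBIC),cv2.resize(t[180:300,170:290],(400,400),interpolation=cv2.INTER_CUBIC)]))
need(548,210.5,100,11.2)
"
```

```text
t 10.35 pos [548.1 210.3 138.4] phi 11.17 zax [ 2.e-04  2.e-04 -1.e+00] q [ 0.63  0.37  0.03 -0.   -1.23  1.13] F [ 0.64  0.12 -0.8 ] M [-0.023 -0.018  0.003] w 23.2
need shift(mm, present tool axes) [-0.1 -0.2 38.4] turn [-0.0001 -0.0003 -0.0005]
t 10.45 pos [548.1 210.3 138.3] phi 11.17 zax [ 0.  0. -1.] q [ 0.63  0.37  0.03 -0.   -1.23  1.13] F [ 0.71  0.09 -2.27] M [-0.024 -0.031 -0.031] w 23.3
need shift(mm, present tool axes) [-0.  -0.2 38.3] turn [-0.     -0.     -0.0005]
```

View pics/c5.png

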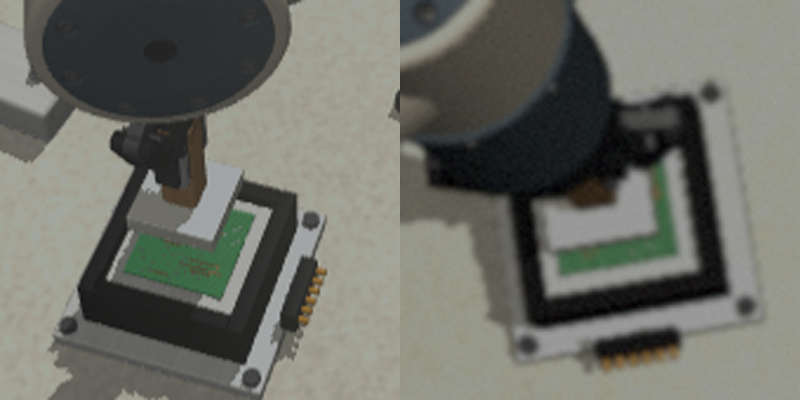

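The foot hangs above the board, squared up with it: foot centre at about (190,210) in the side crop and (600,215) in the top crop. I'll go lower and then check the centring.

>>> drive_tool:
  rows:
    - [[0,0,10,0,0,0,1],[0,0,12,0,0,0,1],[0,0,8,0,0,0,1],[0,0,3,0,0,0,1],[0,0,0,0,0,0,1],[0,0,0,0,0,0,1],[0,0,0,0,0,0,1],[0,0,0,0,0,0,1],[0,0,0,0,0,0,1],[0,0,0,0,0,0,1]]

```text
time_s: 11.7
position: [0.5481, 0.2103, 0.1053]
tool_rot: [-3.127, -0.306, -0.0]
wrist_force: [-0.1, 0.6, -1.0]
width: 0.0235
```

```bash
python3 -c "
from h import *
need(548,210.5,95.4,11.2)
s=cams.grab_frame('side');t=cams.grab_frame('top')
cv2.imwrite('pics/c6.png',cv2.resize(s[270:390,205:335],None,fx=6,fy=5*1.2//1,interpolation=cv2.INTER_CUBIC)[:600])
cv2.imwrite('pics/c7.png',cv2.resize(t[195:295,185:285],None,fx=6,fy=6,interpolation=cv2.INTER_CUBIC))
F=[]
for i in range(5): pass
"
```

```text
t 11.7 pos [548.1 210.3 105.3] phi 11.18 zax [ 0.  0. -1.] q [ 0.63  0.39 -0.02 -0.   -1.16  1.13] F [-0.15  0.61 -1.05] M [-0.005 -0.041 -0.086] w 23.5
need shift(mm, present tool axes) [-0.  -0.2  9.9] turn [-0.     -0.     -0.0003]
```

View pics/c6.png

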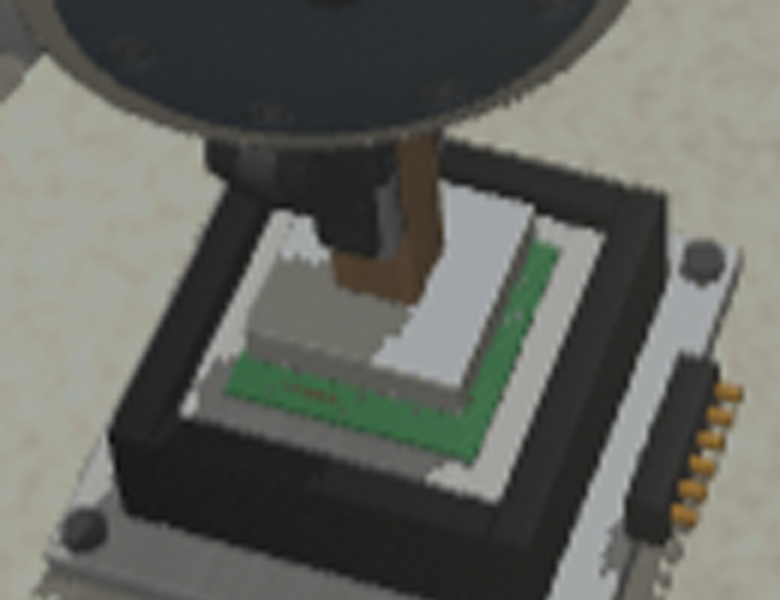

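View pics/c7.png

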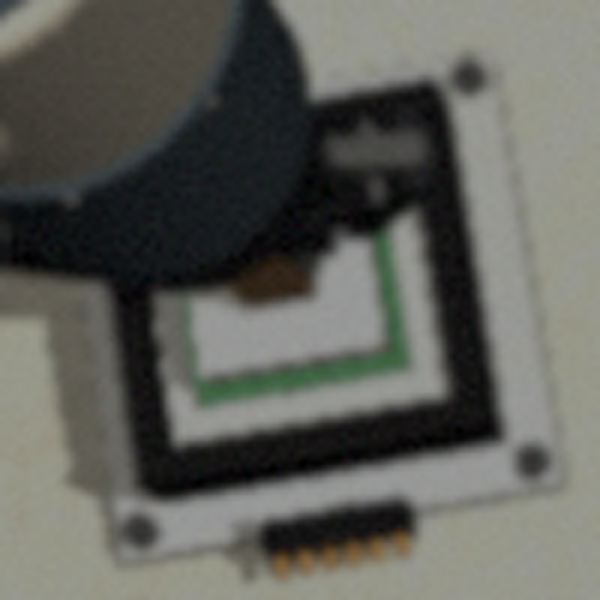

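```bash
cat > m2.py <<'E'
import io,contextlib
with contextlib.redirect_stdout(io.StringIO()):
    from m1 import *
from h import *
def par(P): return np.vstack([P,P[0]+P[2]-P[1]])
rep("foot side top",par(pts("side",[(247,333),(462,387),(533,205)],(205,270),6,.0739)))
rep("foot side under",par(pts("side",[(248,352),(465,406),(535,224)],(205,270),6,.0599)))
rep("board side",par(pts("side",[(227,390),(476,463),(560,247)],(205,270),6,.050)))
# top: bottom edge BL,BR; centre = mid of edge + 30 mm along the inward normal
P=pts("top",[(197,382),(388,352)],(185,195),6,.0739);B=pts("top",[(197,405),(411,370)],(185,195),6,.050)
for l,Q,h in(("foot",P,30),("board",B,35)):
    e=(Q[1]-Q[0])[:2];L=np.linalg.norm(e);e/=L;n=np.array([-e[1],e[0]])
    print(l,"top c",np.round(Q.mean(0)[:2]*1000+n*h,1),"len",round(L*1000,1),"ang",np.degrees(np.arctan2(e[1],e[0]))%90)
E
python3 m2.py
```

```text
foot side top c [547.2 211. ] len [58.8 59.2 58.8 59.2] ang [12.5 12.6 12.5 12.6]
foot side under c [549.5 208.2] len [60.  59.7 60.  59.7] ang [12.7 12.7 12.7 12.7]
board side c [547.8 210.7] len [70.2 70.7 70.2 70.7] ang [10.3 12.2 10.3 12.2]
foot top c [547.  208.7] len 61.3 ang 10.12923463355311
board top c [549.1 209.8] len 70.1 ang 10.509138705178941
```

Averaged over both views, the foot sits about 0.6 mm (x) and 1.2 mm (y) short of the board's centre. I'll correct that and go down to about 5 mm of carrier travel, which is still short of any possible stop.

```bash
python3 -c "
from h import *
F=[]
for i in range(4):
    F.append(arm.get_obs()['wrist_force']);cams.grab_frame('side')
F.append(arm.get_obs()['wrist_force']);print(np.round(F,2).tolist(),np.mean(F,0))
need(548.6,211.7,90.4,11.2)
"
```

```text
[[-0.02, -0.23, -0.34], [-0.22, -0.05, -1.67], [-1.22, -0.64, -1.94], [0.07, 1.22, -1.5], [0.27, 0.46, -1.28]] [-0.22137451  0.15286127 -1.34558099]
t 12.0 pos [548.1 210.3 105.3] phi 11.18 zax [-0. -0. -1.] q [ 0.63  0.39 -0.02  0.   -1.16  1.13] F [ 0.27  0.46 -1.28] M [ 0.017  0.006 -0.012] w 23.2
need shift(mm, present tool axes) [ 0.8 -1.3 14.9] turn [ 0.      0.     -0.0003]
```

>>> drive_tool:
  rows:
    - [[0.8,-1.1,3,0,0,0,1],[0,0,3,0,0,0,1],[0,0,2,0,0,0,1],[0,0,1.5,0,0,0,1],[0,0,1.5,0,0,0,1],[0,0,1.5,0,0,0,1],[0,0,1.4,0,0,0,1],[0,0,1,0,0,0,1],[0,0,0,0,0,0,1],[0,0,0,0,0,0,1]]

```text
time_s: 13.25
position: [0.5487, 0.2115, 0.0905]
tool_rot: [3.127, 0.306, 0.0]
wrist_force: [-1.7, -0.3, 1.8]
width: 0.0236
```

```bash
python3 -c "
from h import *
need(548.6,211.7,90.4,11.2)"
```

```text
t 13.25 pos [548.7 211.5  90.5] phi 11.19 zax [ 0. -0. -1.] q [ 0.63  0.41 -0.04  0.   -1.12  1.13] F [-1.67 -0.33  1.78] M [-0.102  0.63  -0.046] w 23.6
need shift(mm, present tool axes) [-0.  -0.2  0.1] turn [ 0.     -0.     -0.0003]
```

```bash
python3 -c "
from h import *
F=[]
for i in range(3):
    s=cams.grab_frame('side');o=arm.get_obs();F.append(np.r_[o['wrist_force'],o['moment']])
print(np.round(F,2).tolist(),np.round(np.mean(F,0),2))
cv2.imwrite('pics/c8.png',cv2.resize(s[270:370,205:335],None,fx=6,fy=6,interpolation=cv2.INTER_CUBIC))
"
```

```text
[[-1.35, -1.09, 1.84, -0.06, 0.55, 0.01], [-0.81, 0.12, 1.89, -0.08, 0.59, -0.03], [-1.74, -0.09, 3.42, -0.11, 0.52, 0.04]] [-1.3  -0.35  2.38 -0.08  0.55  0.01]
```

View pics/c8.png

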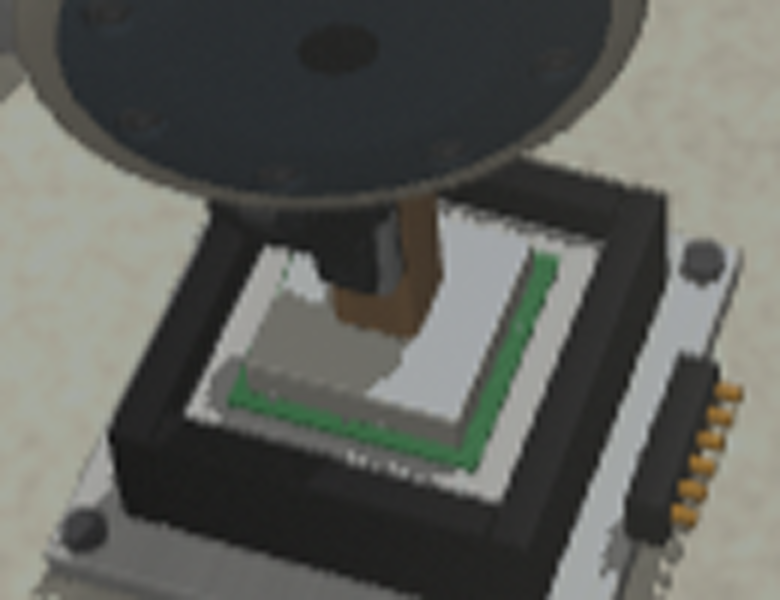

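Contact shows roughly 3–4 N. The carrier has gone down a few millimetres and the foot lies on the board with an even green margin on its visible sides. Next I feel for the stops in small steps.

>>> drive_tool:
  rows:
    - [[0,0,0.5,0,0,0,1],[0,0,0.4,0,0,0,1],[0,0,0,0,0,0,1],[0,0,0,0,0,0,1],[0,0,0,0,0,0,1],[0,0,0,0,0,0,1],[0,0,0,0,0,0,1],[0,0,0,0,0,0,1],[0,0,0,0,0,0,1],[0,0,0,0,0,0,1]]

```text
time_s: 14.65
position: [0.5486, 0.2115, 0.0895]
tool_rot: [3.127, 0.306, 0.0]
wrist_force: [-0.9, -0.1, 2.3]
width: 0.0236
```

>>> drive_tool:
  rows:
    - [[0,0,0.3,0,0,0,1],[0,0,0.3,0,0,0,1],[0,0,0,0,0,0,1],[0,0,0,0,0,0,1],[0,0,0,0,0,0,1],[0,0,0,0,0,0,1],[0,0,0,0,0,0,1],[0,0,0,0,0,0,1],[0,0,0,0,0,0,1],[0,0,0,0,0,0,1]]

```text
time_s: 15.9
position: [0.5486, 0.2115, 0.0889]
tool_rot: [-3.127, -0.306, 0.0]
wrist_force: [-1.2, -0.2, 2.3]
width: 0.0234
```

```bash
python3 -c "
from h import *
need(548.6,211.7,88.9,11.2)"
```

```text
t 15.9 pos [548.6 211.5  88.9] phi 11.18 zax [-0.  0. -1.] q [ 0.63  0.41 -0.04 -0.   -1.12  1.13] F [-1.24 -0.17  2.25] M [-0.168  0.5    0.009] w 23.4
need shift(mm, present tool axes) [-0.  -0.2 -0. ] turn [-0.     -0.     -0.0003]
```

>>> drive_tool:
  rows:
    - [[0,0,0.3,0,0,0,1],[0,0,0.3,0,0,0,1],[0,0,0,0,0,0,1],[0,0,0,0,0,0,1],[0,0,0,0,0,0,1],[0,0,0,0,0,0,1],[0,0,0,0,0,0,1],[0,0,0,0,0,0,1],[0,0,0,0,0,0,1],[0,0,0,0,0,0,1]]

```text
time_s: 17.15
position: [0.5487, 0.2115, 0.0883]
tool_rot: [3.127, 0.306, 0.0]
wrist_force: [-1.8, -0.6, 3.0]
width: 0.0234
```

>>> drive_tool:
  rows:
    - [[0,0,0.3,0,0,0,1],[0,0,0.3,0,0,0,1],[0,0,0,0,0,0,1],[0,0,0,0,0,0,1],[0,0,0,0,0,0,1],[0,0,0,0,0,0,1],[0,0,0,0,0,0,1],[0,0,0,0,0,0,1],[0,0,0,0,0,0,1],[0,0,0,0,0,0,1]]

```text
time_s: 18.4
position: [0.5486, 0.2115, 0.0882]
tool_rot: [-3.127, -0.306, -0.001]
wrist_force: [-1.9, -0.7, 6.6]
width: 0.0234
```

```bash
python3 -c "
from h import *
F=[]
for i in range(3):
    s=cams.grab_frame('side');o=arm.get_obs();F.append(np.r_[o['wrist_force'],o['moment'],o['position'][2]*1000])
print(np.round(F,2).tolist(),np.round(np.mean(F,0),2))
cv2.imwrite('pics/c9.png',cv2.resize(s[270:370,205:335],None,fx=6,fy=6,interpolation=cv2.INTER_CUBIC))
need(548.6,211.7,87.7,11.2)
"
```

```text
[[-2.9, -0.5, 5.72, -0.23, 1.09, -0.0, 88.19], [-2.63, -0.79, 5.41, -0.27, 1.05, 0.02, 88.18], [-2.55, -0.84, 5.38, -0.26, 1.09, -0.02, 88.17]] [-2.69 -0.71  5.51 -0.25  1.08 -0.   88.18]
t 18.55 pos [548.6 211.5  88.2] phi 11.19 zax [ 3.e-04  1.e-04 -1.e+00] q [ 0.63  0.41 -0.04  0.   -1.12  1.13] F [-2.55 -0.84  5.38] M [-0.259  1.09  -0.017] w 23.5
need shift(mm, present tool axes) [-0.  -0.2  0.5] turn [-0.     -0.0003 -0.0002]
```

View pics/c9.png

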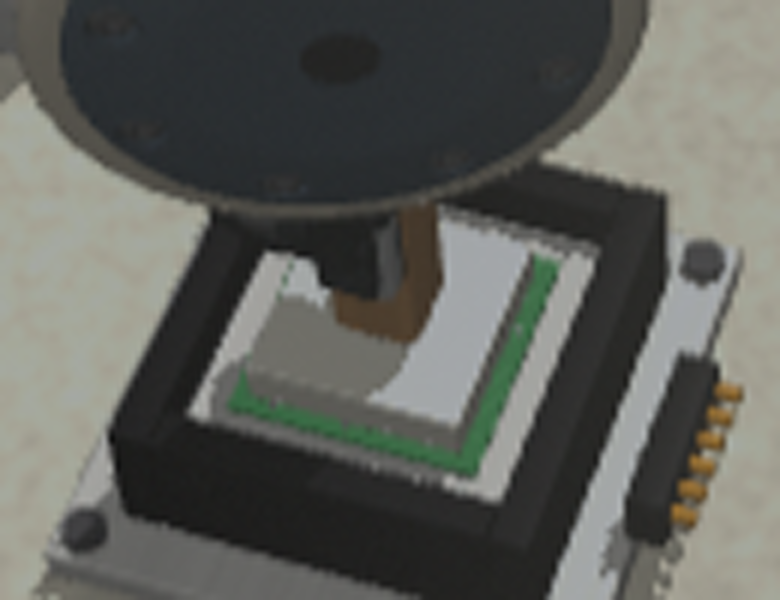

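```bash
cat > tilt.py <<'E'
from h import *
def corners(im):
    g=im.astype(float);e=g[...,1]-0.5*(g[...,0]+g[...,2])   # greenness
    e=cv2.GaussianBlur(e,(0,0),0.8)
    def cross(f,v):  # last falling crossing, walking outward
        for i in range(len(f)-1,0,-1):
            if f[i]<v<=f[i-1]: return i-1+(f[i-1]-v)/(f[i-1]-f[i])
    lo=[];ri=[]
    for u in range(248,282):
        c=cross(e[320:358,u],14)
        if c is not None: lo.append((u,320+c))
    for v in range(316,342):
        c=cross(e[v,275:305],14)
        if c is not None: ri.append((275+c,v))
    def fit(p):
        p=np.array(p,np.float32)
        return cv2.fitLine(p,cv2.DIST_HUBER,0,.01,.01).ravel()
    a,b=fit(lo),fit(ri)
    t=np.linalg.solve(np.array([[a[0],-b[0]],[a[1],-b[1]]]),[b[2]-a[2],b[3]-a[3]])
    C=a[2:]+t[0]*a[:2]
    return C,np.degrees(np.arctan2(a[1],a[0])),np.degrees(np.arctan2(b[1],b[0])),len(lo),len(ri),e
if __name__=="__main__":
    import sys
    ims={"rest":cv2.imread("pics/side0.png")}
    s=cams.grab_frame("side");cv2.imwrite(sys.argv[1],s);ims["now"]=s
    for k,i in ims.items():
        r=corners(i);print(k,np.round(r[0],2),"edge angs",round(r[1],2),round(r[2],2),r[3:5])
    # predicted for a level board at depth d, centre 547.8,210.9 yaw 11.2
    f=np.radians(11.2);ex=np.array([np.cos(f),np.sin(f),0]);ey=np.array([-np.sin(f),np.cos(f),0])
    c=np.array([.5478,.211,.05])
    def pr(d,tx=0,ty=0): # tx: drop at -x side, ty: drop at +y side (mm over 70)
        out=[]
        for sx,sy in((1,1),(-1,1),(-1,-1)):
            P=c+.035*(sx*ex+sy*ey);P[2]-=(d+tx*(-sx)/2+ty*sy/2)*1e-3;out.append(proj("side",P))
        o=np.array(out);a=o[1]-o[0];b=o[2]-o[1]
        return np.round(o[1],2),round(np.degrees(np.arctan2(a[1],a[0])),2),round(np.degrees(np.arctan2(-b[1],-b[0])),2)
    for q in((0,),(7,),(7,2,0),(7,0,2)): print("pred d,tx,ty",q,pr(*q))
E
python3 tilt.py pics/side9.png
```

```text
rest [283.7  346.96] edge angs 15.37 -67.78 (34, 26)
now [283.96 349.5 ] edge angs 15.33 -67.99 (34, 26)
pred d,tx,ty (0,) (array([283.59, 346.32]), np.float64(15.51), np.float64(112.39))
pred d,tx,ty (7,) (array([283.79, 348.7 ]), np.float64(15.55), np.float64(112.31))
pred d,tx,ty (7, 2, 0) (array([283.82, 349.04]), np.float64(16.39), np.float64(112.3))
pred d,tx,ty (7, 0, 2) (array([283.82, 349.04]), np.float64(15.56), np.float64(111.87))
```

The board's corner and edge angles in the side picture give about 7.3 mm of travel and a level board, within 0.6 mm over 70 mm. The last step gave a force rise with hardly any motion, so this is probably the stops. I'll press a bit more to confirm.

>>> drive_tool:
  rows:
    - [[0,0,0.3,0,0,0,1],[0,0,0.3,0,0,0,1],[0,0,0,0,0,0,1],[0,0,0,0,0,0,1],[0,0,0,0,0,0,1],[0,0,0,0,0,0,1],[0,0,0,0,0,0,1],[0,0,0,0,0,0,1],[0,0,0,0,0,0,1],[0,0,0,0,0,0,1]]

```text
time_s: 19.85
position: [0.5487, 0.2114, 0.0881]
tool_rot: [-3.127, -0.306, -0.001]
wrist_force: [-3.7, -2.0, 9.5]
width: 0.0232
```

```bash
python3 -c "
from h import *
need(548.6,211.7,87.7,11.2)"
```

```text
t 19.85 pos [548.7 211.4  88.1] phi 11.19 zax [ 7.e-04  1.e-04 -1.e+00] q [ 0.63  0.41 -0.05  0.   -1.12  1.13] F [-3.75 -1.97  9.51] M [-0.327  1.502  0.032] w 23.2
need shift(mm, present tool axes) [-0.  -0.3  0.4] turn [ 0.     -0.0007 -0.0001]
```

The position is now fixed and force climbs about 4 N per 0.6 mm commanded, so these are the stops. I'll add a little preload to roughly 15 N in total and hold.

>>> drive_tool:
  rows:
    - [[0,0,0.3,0,0,0,1],[0,0,0.3,0,0,0,1],[0,0,0.2,0,0,0,1],[0,0,0,0,0,0,1],[0,0,0,0,0,0,1],[0,0,0,0,0,0,1],[0,0,0,0,0,0,1],[0,0,0,0,0,0,1],[0,0,0,0,0,0,1],[0,0,0,0,0,0,1]]

```text
time_s: 21.1
position: [0.5488, 0.2114, 0.088]
tool_rot: [-3.126, -0.307, -0.002]
wrist_force: [-6.2, -2.3, 12.5]
width: 0.023
```

```bash
python3 tilt.py pics/side10.png|head -2; python3 -c "
from h import *
need(548.6,211.7,87.7,11.2)"
```

```text
rest [283.7  346.96] edge angs 15.37 -67.78 (34, 26)
now [283.95 349.5 ] edge angs 15.33 -67.95 (34, 26)
t 21.15 pos [548.8 211.4  88.1] phi 11.21 zax [ 1.3e-03  3.0e-04 -1.0e+00] q [ 0.63  0.41 -0.05  0.   -1.12  1.13] F [-4.89 -1.81 12.54] M [-0.38   2.177  0.091] w 23.1
need shift(mm, present tool axes) [-0.1 -0.3  0.4] turn [-0.     -0.0013  0.0001]
```

The board did not move between 9.5 N and 12.5 N, and it is level. I'll ease the sideways load slightly and keep holding.

>>> drive_tool:
  rows:
    - [[-0.2,0,0.1,0,0,0,1],[-0.2,0,0.1,0,0,0,1],[0,0,0,0,0,0,1],[0,0,0,0,0,0,1],[0,0,0,0,0,0,1],[0,0,0,0,0,0,1],[0,0,0,0,0,0,1],[0,0,0,0,0,0,1],[0,0,0,0,0,0,1],[0,0,0,0,0,0,1]]

```text
time_s: 22.4
position: [0.5487, 0.2114, 0.0881]
tool_rot: [-3.126, -0.307, -0.003]
wrist_force: [-4.8, -1.2, 13.3]
width: 0.0234
```

```bash
python3 tilt.py pics/side11.png|head -2; python3 -c "
from h import *
need(548.6,211.7,87.7,11.2)"
```

```text
rest [283.7  346.96] edge angs 15.37 -67.78 (34, 26)
now [283.96 349.55] edge angs 15.41 -67.98 (34, 26)
t 22.45 pos [548.8 211.4  88.1] phi 11.21 zax [ 2.1e-03  5.0e-04 -1.0e+00] q [ 0.63  0.41 -0.05  0.   -1.11  1.13] F [-5.35 -1.79 12.77] M [-0.418  1.892  0.049] w 23.4
need shift(mm, present tool axes) [-0.1 -0.3  0.4] turn [-0.0001 -0.0021  0.0001]
```

>>> drive_tool:
  rows:
    - [[0,0,0.2,0,0,0,1],[0,0,0.2,0,0,0,1],[0,0,0.1,0,0,0,1],[0,0,0,0,0,0,1],[0,0,0,0,0,0,1],[0,0,0,0,0,0,1],[0,0,0,0,0,0,1],[0,0,0,0,0,0,1],[0,0,0,0,0,0,1],[0,0,0,0,0,0,1]]

```text
time_s: 23.7
position: [0.5488, 0.2114, 0.088]
tool_rot: [-3.126, -0.307, -0.004]
wrist_force: [-6.3, -2.9, 15.6]
width: 0.0234
```

```bash
python3 tilt.py pics/side12.png|head -2; python3 -c "
from h import *
need(548.6,211.5,180,11.2)"
```

```text
rest [283.7  346.96] edge angs 15.37 -67.78 (34, 26)
now [283.97 349.55] edge angs 15.4 -68.01 (34, 26)
t 23.75 pos [548.8 211.4  88. ] phi 11.22 zax [ 2.3e-03  5.0e-04 -1.0e+00] q [ 0.63  0.41 -0.05  0.   -1.11  1.13] F [-5.8  -2.37 15.16] M [-0.454  2.362  0.023] w 23.2
need shift(mm, present tool axes) [  0.1  -0.1 -92. ] turn [-0.0001 -0.0024  0.0003]
```

The carrier has been held on its stops for several seconds, at up to about 17 N. Now I let it come up slowly.

>>> drive_tool:
  rows:
    - [[0.2,0,-1,0,0,0,1],[0.2,0,-1,0,0,0,1],[0,0,-1.5,0,0,0,1],[0,0,-1.5,0,0,0,1],[0,0,-1.5,0,0,0,1],[0,0,-1.5,0,0,0,1],[0,0,-2,0,0,0,1],[0,0,-2,0,0,0,1],[0,0,-4,0,0,0,1],[0,0,-10,0,0,0,1]]

```text
time_s: 25.0
position: [0.5482, 0.2114, 0.1115]
tool_rot: [3.126, 0.306, -0.002]
wrist_force: [0.5, 0.6, -1.3]
width: 0.0233
```

>>> drive_tool:
  rows:
    - [[0,0,-20,0,0,0,1],[0,0,-25,0,0,0,1],[0,0,-20,0,0,0,1],[0,0,-3,0,0,0,1],[0,0,0,0,0,0,1],[0,0,0,0,0,0,1],[0,0,0,0,0,0,1],[0,0,0,0,0,0,1],[0,0,0,0,0,0,1],[0,0,0,0,0,0,1]]

```text
time_s: 26.25
position: [0.5486, 0.2115, 0.1796]
tool_rot: [-3.127, -0.306, 0.0]
wrist_force: [0.3, 0.0, -1.8]
width: 0.0234
```

```bash
python3 tilt.py pics/side13.png|head -2; python3 -c "
from h import *
need(542.6,-269.7,180,-8.8)
s=cv2.imread('pics/side13.png')
cv2.imwrite('pics/c13.png',cv2.resize(s[210:390,180:350],None,fx=3.3,fy=3.3,interpolation=cv2.INTER_CUBIC))"
```

```text
rest [283.7  346.96] edge angs 15.37 -67.78 (34, 26)
now [283.75 347.05] edge angs 15.36 -67.79 (34, 26)
t 26.3 pos [548.6 211.5 179.6] phi 11.18 zax [ 0.  0. -1.] q [ 0.63  0.35  0.11 -0.   -1.33  1.13] F [ 0.27  0.27 -1.4 ] M [0.001 0.036 0.041] w 23.3
need shift(mm, present tool axes) [-9.930e+01  4.709e+02 -4.000e-01] turn [-0.     -0.      0.3488]
```

View pics/c13.png

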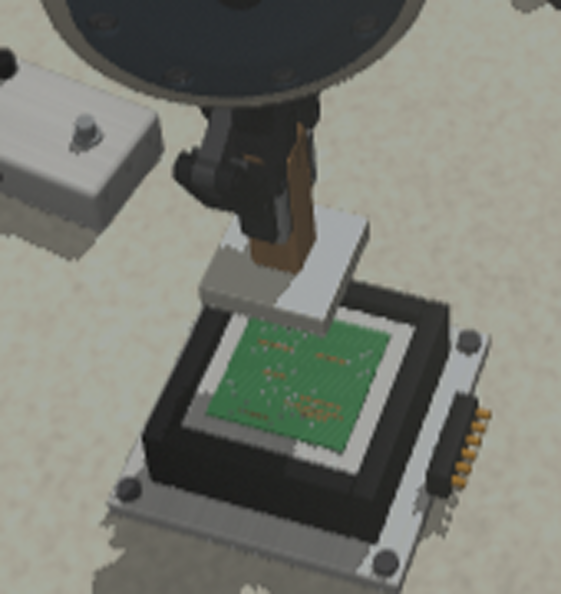

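The carrier is fully back at its rest height (corner at (283.8,347.0), the same as at the start) and the block is clear above it. I return to the mat now.

>>> drive_tool:
  rows:
    - [[-4.2,20,0,0,0,0,1],[-8.4,40,0,0,0,0,1],[-11,52,0,0,0,0,1],[-11.8,56,0,0,0,0,1],[-11.8,56,0,0,0,0,1],[-11.8,56,0,0,0,0,1],[-11.8,56,0,0,0,0,1],[-11.8,56,0,0,0,0,1],[-10.1,48,0,0,0,0,1],[-6.6,31,0,0,0,0,1]]

```text
time_s: 27.55
position: [0.5414, -0.2728, 0.1796]
tool_rot: [3.127, 0.303, -0.0]
wrist_force: [-0.1, 1.1, -1.5]
width: 0.0231
```

>>> drive_tool:
  rows:
    - [[0,0,0,0,0,0.07,1],[0,0,0,0,0,0.07,1],[0,0,15,0,0,0.07,1],[0,0,20,0,0,0.07,1],[0,0,20,0,0,0.069,1],[0,0,20,0,0,0,1],[0,0,10,0,0,0,1],[0,0,0,0,0,0,1],[0,0,0,0,0,0,1],[0,0,0,0,0,0,1]]

```text
time_s: 28.8
position: [0.5431, -0.27, 0.0955]
tool_rot: [3.132, -0.241, 0.003]
wrist_force: [0.1, -0.4, -0.6]
width: 0.0236
```

```bash
python3 -c "
from h import *
need(542.6,-269.7,48.4,-8.8)
s=cams.grab_frame('side')
cv2.imwrite('pics/c14.png',cv2.resize(s[60:230,310:480],(600,600),interpolation=cv2.INTER_CUBIC))"
```

```text
t 28.8 pos [ 543.1 -270.    95.5] phi -8.81 zax [ 1.6e-03 -5.0e-04 -1.0e+00] q [-0.2   0.44  0.02  0.   -1.15  1.62] F [ 0.12 -0.37 -0.57] M [0.025 0.001 0.004] w 23.6
need shift(mm, present tool axes) [-0.6 -0.2 47.1] turn [ 0.0003 -0.0016 -0.0001]
```

View pics/c14.png

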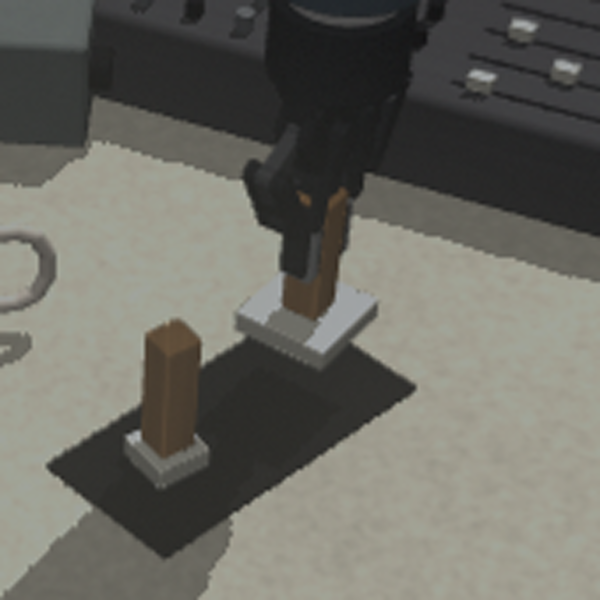

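The block hangs straight above its old spot, with the narrow block undisturbed. I'll lower it gently.

>>> drive_tool:
  rows:
    - [[0,0,12,0,0,0,1],[0,0,14,0,0,0,1],[0,0,10,0,0,0,1],[0,0,5,0,0,0,1],[0,0,3,0,0,0,1],[0,0,0,0,0,0,1],[0,0,0,0,0,0,1],[0,0,0,0,0,0,1],[0,0,0,0,0,0,1],[0,0,0,0,0,0,1]]

```text
time_s: 30.1
position: [0.5426, -0.2698, 0.0507]
tool_rot: [3.132, -0.241, 0.0]
wrist_force: [0.8, -0.9, -0.5]
width: 0.0235
```

```bash
python3 -c "
from h import *
need(542.6,-269.7,48.4,-8.8)"
```

```text
t 30.1 pos [ 542.6 -269.8   50.7] phi -8.81 zax [ 1.e-04 -0.e+00 -1.e+00] q [-0.2   0.47 -0.04  0.   -1.05  1.62] F [ 0.85 -0.85 -0.53] M [0.023 0.031 0.013] w 23.5
need shift(mm, present tool axes) [ 0.  -0.1  2.3] turn [ 0.     -0.0001 -0.0002]
```

>>> drive_tool:
  rows:
    - [[0,0,0.6,0,0,0,1],[0,0,0.6,0,0,0,1],[0,0,0.5,0,0,0,1],[0,0,0.4,0,0,0,1],[0,0,0,0,0,0,1],[0,0,0,0,0,0,1],[0,0,0,0,0,0,1],[0,0,0,0,0,0,1],[0,0,0,0,0,0,1],[0,0,0,0,0,0,1]]

```text
time_s: 31.35
position: [0.5426, -0.2698, 0.0485]
tool_rot: [3.132, -0.241, 0.0]
wrist_force: [0.1, -0.2, -2.3]
width: 0.0231
```

```bash
python3 -c "
from h import *
need(542.6,-269.7,48.4,-8.8)"
```

```text
t 31.35 pos [ 542.6 -269.8   48.5] phi -8.81 zax [ 1.e-04 -0.e+00 -1.e+00] q [-0.2   0.48 -0.05  0.   -1.05  1.62] F [ 0.08 -0.23 -2.32] M [ 0.007 -0.063 -0.003] w 23.1
need shift(mm, present tool axes) [-0.  -0.1  0.1] turn [ 0.     -0.0001 -0.0002]
```

>>> drive_tool:
  rows:
    - [[0,0,0.2,0,0,0,1],[0,0,0.2,0,0,0,1],[0,0,0.2,0,0,0,1],[0,0,0,0,0,0,1],[0,0,0,0,0,0,1],[0,0,0,0,0,0,1],[0,0,0,0,0,0,1],[0,0,0,0,0,0,1],[0,0,0,0,0,0,1],[0,0,0,0,0,0,1]]

```text
time_s: 32.6
position: [0.5426, -0.2699, 0.0484]
tool_rot: [3.132, -0.241, 0.001]
wrist_force: [-3.4, 1.7, 5.7]
width: 0.0234
```

Touchdown at about 7 N. I back off slightly, open, and let it settle.

>>> drive_tool:
  rows:
    - [[0,0,-0.2,0,0,0,1],[0,0,-0.2,0,0,0,1],[0,0,0,0,0,0,1],[0,0,0,0,0,0,0.6],[0,0,0,0,0,0,0.5],[0,0,0,0,0,0,0.3],[0,0,0,0,0,0,0],[0,0,0,0,0,0,0],[0,0,0,0,0,0,0],[0,0,0,0,0,0,0]]

```text
time_s: 33.85
position: [0.5426, -0.2698, 0.0483]
tool_rot: [-3.132, 0.241, -0.0]
wrist_force: [0.9, 0.1, 0.4]
width: 0.0855
```

```bash
python3 -c "
from h import *
need(542.6,-269.7,48.4,-8.8)
s=cams.grab_frame('side')
cv2.imwrite('pics/c15.png',cv2.resize(s[60:230,310:480],(600,600),interpolation=cv2.INTER_CUBIC))"
```

```text
t 33.85 pos [ 542.6 -269.8   48.3] phi -8.81 zax [ 1.e-04  0.e+00 -1.e+00] q [-0.2   0.48 -0.05 -0.   -1.05  1.62] F [0.85 0.13 0.35] M [-0.018 -0.019  0.001] w 85.5
need shift(mm, present tool axes) [-0.  -0.1 -0.1] turn [-0.     -0.0001 -0.0002]
```

View pics/c15.png

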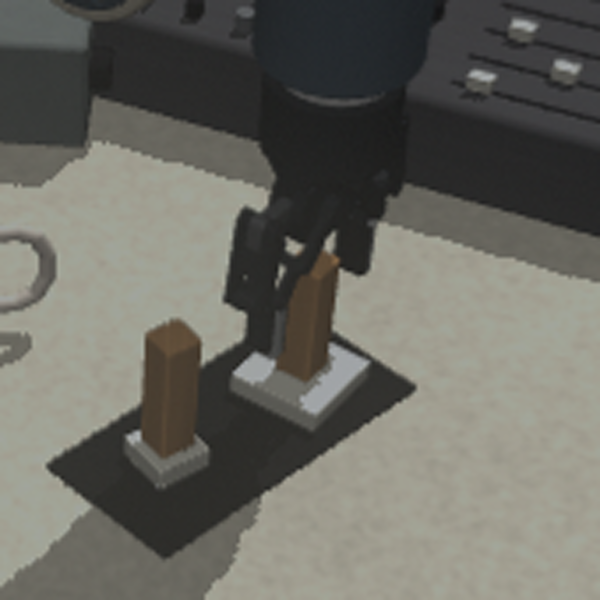

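The block stands upright on the mat with the fingers open on both sides. I retreat straight up.

>>> drive_tool:
  rows:
    - [[0,0,-5,0,0,0,0],[0,0,-15,0,0,0,0],[0,0,-25,0,0,0,0],[0,0,-35,0,0,0,0],[0,0,-40,0,0,0,0],[0,0,-30,0,0,0,0],[-40,-20,0,0,0,0,0],[-50,-25,0,0,0,0,0],[-50,-25,0,0,0,0,0],[-20,-10,0,0,0,0,0]]

```text
time_s: 35.15
position: [0.3948, -0.1653, 0.1999]
tool_rot: [-3.132, 0.24, -0.004]
wrist_force: [0.7, 0.2, 0.5]
width: 0.0851
```

>>> drive_tool:
  rows:
    - [[0,0,0,0,0,0,0],[0,0,0,0,0,0,0],[0,0,0,0,0,0,0],[0,0,0,0,0,0,0],[0,0,0,0,0,0,0],[0,0,0,0,0,0,0],[0,0,0,0,0,0,0],[0,0,0,0,0,0,0],[0,0,0,0,0,0,0],[0,0,0,0,0,0,0]]

```text
time_s: 36.4
position: [0.3967, -0.1662, 0.1983]
tool_rot: [3.132, -0.241, 0.0]
wrist_force: [-0.1, 0.2, 0.1]
width: 0.0852
```

```bash
python3 tilt.py pics/side16.png|head -2; python3 -c "
from h import *
need(542.6,-269.7,200,-8.8)
cv2.imwrite('pics/top16.png',cams.grab_frame('top'))
a=cv2.imread('pics/side0.png');b=cv2.imread('pics/side16.png')
d=cv2.absdiff(a,b).max(2);print([(x.tolist()) for x in cv2.connectedComponentsWithStats((d>40).astype(np.uint8))[2][1:] if x[4]>15])"
```

```text
rest [283.7  346.96] edge angs 15.37 -67.78 (34, 26)
now [283.72 347.01] edge angs 15.38 -67.77 (34, 26)
t 36.45 pos [ 396.7 -166.2  198.3] phi -8.81 zax [ 0. -0. -1.] q [-0.03  0.03 -0.24  0.   -1.3   1.45] F [-0.06 -0.04  0.16] M [-0.013 -0.018  0.024] w 85.5
need shift(mm, present tool axes) [160.   79.9  -1.7] turn [ 0.     -0.     -0.0002]
[[491, 0, 9, 6, 24], [498, 0, 142, 17, 893], [535, 0, 105, 10, 918], [403, 3, 67, 24, 686], [494, 35, 8, 7, 39], [484, 40, 8, 7, 40], [474, 45, 8, 8, 43], [484, 55, 8, 8, 46], [454, 64, 9, 8, 55], [483, 64, 8, 7, 39], [466, 76, 9, 8, 57], [487, 76, 11, 18, 57], [435, 117, 44, 41, 770], [231, 253, 193, 227, 15089], [594, 269, 46, 77, 1831], [289, 341, 24, 46, 293], [570, 361, 22, 36, 496], [518, 371, 59, 109, 1468], [625, 378, 15, 14, 80], [554, 395, 86, 85, 1229], [615, 411, 25, 40, 548], [610, 418, 11, 12, 58], [370, 422, 6, 7, 23], [564, 456, 24, 21, 214]]
```

View pics/side16.png

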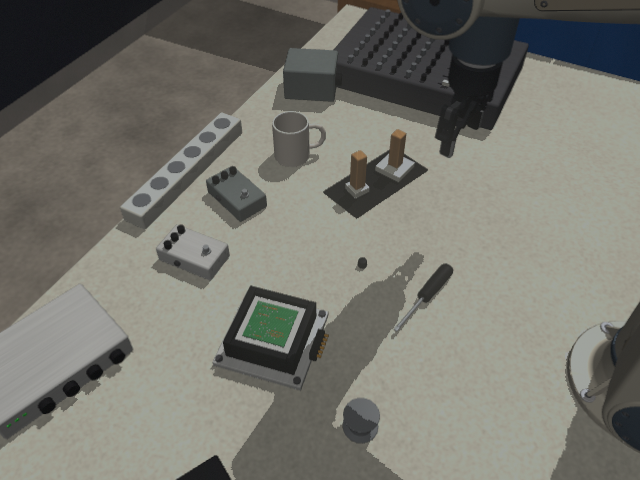

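The wide block stands upright on the mat at (397,155), as at the start. The narrow block at (359,175) and the other things are unmoved, and the only differences from the first picture are the arm and its shadows. The carrier is at rest height, so I hand in.

```bash
python3 -c "
from bench import job
print(job.sign_off())"
```

```text
the job is handed in; nothing more can be done
None
```

The board was pressed fully home onto its stops and level, and the wide block is back upright on the mat. The job was handed in at about 36.5 s of the 64 s allowed.

- **Pressing:** I felt for the stops in small steps. The carrier stopped about 7.3 mm below rest: further command raised the force while the measured height stayed within 0.2 mm. I kept it on the stops for several seconds at about 8 to 17 N, below the 30 N limit. In the side picture the board did not shift as the force rose, and it was level to about 0.6 mm over 70 mm.
- **Release:** I let the carrier up slowly, and the board's corner came back to within 0.1 pixel of where it started.
- **Final check:** The wide block stands on its old spot with the gripper open and clear of it. Compared with the first picture, only the arm and its shadows differ.

**Disagreements:**
- The two cameras differed by 2 to 4 mm, mostly in y, so I used averages. I corrected the foot by about 1.3 mm before contact.
- While pressing, there was a sideways load of up to about 6 N and a matching wrist moment. A small sideways shift did not remove it. I took it to be the arm flexing, because the board stayed level.
- The spring force before the stops read 1 to 2 N below the stated values.

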